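Sort the whole vegetables back into the crate

TASK

Put the whole vegetables from the chopping board back in the crate: the two whole carrots flat and lengthwise, side by side, in the bin without a divider, and one whole onion standing upright on its root in each half of the divided bin. Set them down gently, never dropping them. The cut carrot and the half onion stay where they lie on the board, and the grater is not to be shifted.

Things in the scene. Friction and masses are not known exactly. Their poses are not given: they have to be found in the camera images.
- carrot_a: Whole orange carrot, 150 mm long, green crown at one end, blunt tip at the other, lying on the 18 mm thick chopping board, 85 mm from its neighbour in a row. 32 mm thick at the crown, 29 in the middle, 26 at the tip; about 0.09 kg. Origin at mid-length on the underside; x along it to the tip, z up. Alike with carrot_b.
- carrot_b: Whole orange carrot, 150 mm long, green crown at one end, blunt tip at the other, lying on the 18 mm thick chopping board, 85 mm from its neighbour in a row. 32 mm thick at the crown, 29 in the middle, 26 at the tip; about 0.09 kg. Origin at mid-length on the underside; x along it to the tip, z up. Alike with carrot_a.
- onion_a: Whole brown onion with a pointed neck, 67 mm tall, 60 mm across at 26 to 31 mm up, 0.11 kg, standing on its flat root (28 mm across) on the 18 mm thick board. Origin at the centre of the underside, z up. It, the other onion and the half onion form a straight row 85 mm apart (25 mm gaps); across the row, room for fingers is 30 mm or more. Alike with onion_b.
- onion_b: Whole brown onion with a pointed neck, 67 mm tall, 60 mm across at 26 to 31 mm up, 0.11 kg, standing on its flat root (28 mm across) on the 18 mm thick board. Origin at the centre of the underside, z up. It, the other onion and the half onion form a straight row 85 mm apart (25 mm gaps); across the row, room for fingers is 30 mm or more. Alike with onion_a.
- carrot_stub: Cut carrot: the crown half of a carrot, only 72 mm long and 31 mm thick, with a green crown at one end and a flat pale cut face at the other; lies on the board in the row of the carrots. Origin at the middle of its length on the underside, x towards the cut face. Stays where it is.
- onion_half: Half onion: the root half, 60 mm across and 31 mm tall, pale ringed cut face up; stands on the board in the row of the onions. Origin at the centre of the underside. Stays where it is.
- open_bin: White plastic bin, 205 (x) by 156 (y) mm outside, 42 tall, 3 mm walls, fixed in a low wooden crate beside its twin. Origin at the centre of its underside, 8 mm above the counter; inner floor 11 mm above the counter. x lengthwise, z up. Undivided: 199 by 150 mm inside, for the two carrots along x; axes about 33 mm either side of the middle leave finger room beside each.
- divided_bin: White plastic bin, 205 (x) by 156 (y) mm outside, 42 tall, 3 mm walls, fixed in a low wooden crate beside its twin. Origin at the centre of its underside, 8 mm above the counter; inner floor 11 mm above the counter. x lengthwise, z up. A 3 mm divider as tall as the walls parts it into two cells, 98 (x) by 150 (y) mm, centred 50.5 mm either side of the origin.
- grater: Flat steel hand grater with a black grip, 225 mm long, 86 mm wide, 22 mm tall, lying on the counter beyond the work. Origin under its middle, x from the grip to the far end. A bystander.
Mind the look-alikes: they are no part of the job. What is shaped like the onion_b but grey, purple or turquoise is not meant.

How it is judged:
At the end, for the whole second after the job is handed in: Both whole carrots flat in the open bin, within 40 mm of its middle lengthwise and 0.3 rad of its long axis; one whole onion on the floor of each cell of the divided bin, upright within 0.35 rad; all released, at rest; cut carrot and half onion within 30 mm of their starts (x of carrot_a in the frame of open_bin between -0.04 and 0.04 m and y of carrot_a in the frame of open_bin between -0.066 and 0.066 m and z of carrot_a in the frame of open_bin between -0.005 and 0.013 m and angle between the x axis of each of carrot_a, carrot_b and the x axis of open_bin, either way round below 0.3 rad and x of carrot_b in the frame of open_bin between -0.04 and 0.04 m and y of carrot_b in the frame of open_bin between -0.066 and 0.066 m and z of carrot_b in the frame of open_bin between -0.005 and 0.013 m and ((x of onion_a in the frame of divided_bin between 0.024 and 0.078 m and y of onion_a in the frame of divided_bin between -0.052 and 0.052 m and z of onion_a in the frame of divided_bin between -0.005 and 0.013 m and angle between each of onion_a, onion_b's own z axis and vertical below 0.35 rad and x of onion_b in the frame of divided_bin between -0.078 and -0.024 m and y of onion_b in the frame of divided_bin between -0.052 and 0.052 m and z of onion_b in the frame of divided_bin between -0.005 and 0.013 m) or (x of onion_a in the frame of divided_bin between -0.078 and -0.024 m and y of onion_a in the frame of divided_bin between -0.052 and 0.052 m and z of onion_a in the frame of divided_bin between -0.005 and 0.013 m and angle between each of onion_a, onion_b's own z axis and vertical below 0.35 rad and x of onion_b in the frame of divided_bin between 0.024 and 0.078 m and y of onion_b in the frame of divided_bin between -0.052 and 0.052 m and z of onion_b in the frame of divided_bin between -0.005 and 0.013 m)) and linear speed of each of carrot_a, carrot_b, onion_a, onion_b below 0.02 m/s and contact force between the fingers and carrot_a below 0.05 N and contact force between the fingers and carrot_b below 0.05 N and contact force between the fingers and onion_a below 0.05 N and contact force between the fingers and onion_b below 0.05 N and distance of each of carrot_stub, onion_half from where it was at the start of the episode below 0.03 m); the robot touches nothing.
It fails at once if the cut carrot or the half onion is shifted by more than 30 mm (distance of any of carrot_stub, onion_half from where it was at the start of the episode above 0.03 m).
It fails at once if the grater is shifted by more than 30 mm (distance of grater from where it was at the start of the episode above 0.03 m).
It fails at once if a whole vegetable is dropped (it falls free of the fingers faster than 0.8 m/s, a drop of more than about 30 mm) ((linear speed of carrot_a above 0.8 m/s and contact force between the fingers and carrot_a below 0.05 N) or (linear speed of carrot_b above 0.8 m/s and contact force between the fingers and carrot_b below 0.05 N) or (linear speed of onion_a above 0.8 m/s and contact force between the fingers and onion_a below 0.05 N) or (linear speed of onion_b above 0.8 m/s and contact force between the fingers and onion_b below 0.05 N)).
It also fails if it takes over 96 s, if anything falls off the work surface, if the arm or the gripper's body presses on something with over 40 N, if the wrist force passes 120 N, or if a joint passes its speed limit or range.

ROBOT

A 6-joint arm with a two-finger parallel gripper is mounted at the origin on the work surface. World frame = base frame: x ahead of the robot, y to its left, z up, the work surface at z = 0. Lengths are in m, angles in rad, forces in N, time in s.
With the tool pointing down it reaches from about 0.15 to 0.775 m from the base axis. Payload 6.1 kg.
Tool frame: the origin (TCP) lies at the very end of the fingers, on their centre line; the grasp point (between the pads) lies 19 mm behind it; z points along the fingers, y is the line along which they close (so a half turn about z gives the same grasp; the last joint's range is limited). The gripper opens to 85 mm and grips with 20 to 120 N. Pads are 22 mm wide; open, the fingers measure 114 mm over their backs; the gripper's body (76 mm by 85 mm) begins 54 mm behind the grasp point. The pads swing forward as they close: fully open they stand 13 mm farther back than shut.
Start: joints at [-1.245, 0.126, -0.04, 1.405, 0, 1.571], TCP at [0.168, -0.497, 0.202] pointing down, gripper open.
Joint ranges: [-2.72, 2.72], [-0.95, 1.95], [-1.27, 1.35], [-1.78, 2.02], [-1.46, 1.47], [-3.14, 3.14]. Speed limits (rad/s): [2.39, 2.39, 3.01, 3.14, 3.14, 3.14].

INTERFACE

Orientations are given as a rotation vector (axis times angle).
In Python, from station import env gives the robot as it stands. The module is installed in compiled form; this text tells all that it offers.
- The arm moves only by the shell command python3 -m creep 'ROWS' [FORCE]. ROWS is JSON, a list of rows, each a list of 5 numbers: the closure, from 0 (fully open) to 1 (shut), then the shift along the tool's x, y, z normalised to -1 to 1, where 1 is 0.025 m, then the turn about the tool's z normalised to -1 to 1, where 1 is 8 degrees. In form: [[grip, dx, dy, dz, roll], ...]. A call has 1 to 12 rows; each row shifts and turns the commanded pose from where the row before left it, along the tool's axes as they then stand; what a row does not reach is not made up. A row lasts 1/10 s, in which the tool goes at most 50 mm and 8.59 degrees, less where a joint would pass 70% of its speed; a pose out of reach is approached as far as the arm can. A call with a number of a shift or a turn outside -1 to 1 is refused whole. A call with a gripper value outside its range is refused whole. The fingers move at their own pace and stop on an object; FORCE is the grip in N (left out, the last holds). Time passes only in rows, so rows that do not move let the fingers close. It gives the time, the measured TCP pose, the force, the opening and the grip force at its end, in the units of the state.
- env.get_state(): the state, without advancing time (a new reading comes with each control period).
- env.grab_frame(name): name is "side" or "top"; returns the picture (384x512x3 uint8, red, green, blue); there is no depth.
- env.camera_params(name): a dict with "K" (3x3 intrinsics, pixels), "eye" and "attitude" of the camera in the world. Camera axes: x right, y down, z forward; pixel columns grow to the right and rows downward; lengths in m; the calibration is good to about 2 mm. A picture is of the moment at which its call begins. camera_params takes no time and is no camera call.
- env.finish_job(): hands the job in; it is judged then, once.
Trained networks look in the newest picture that a camera, given by its name, has taken for a name from the list of things; names that differ only in an ending like _2 or _b are one class to them, and where a whole thing is asked for, a point or a joint stands for the part that bears it (a point fixed in the world has none). Each returns a list of dicts, best first, with "p" (0 to 1); they miss things now and then, are a little off and sometimes report something else, mostly with a low value. They report only what shows in the picture. A call takes as long as a camera call. They do not tell look-alikes from the thing itself.
- env.search_frame(camera, thing): "extent" ([centre column, centre row, width, height] in pixels, round what is visible of it).
- env.silhouettes(camera, thing): "mask" (384x512 bool, what is visible of it) and "extent" ([centre column, centre row, width, height] in pixels, round what is visible of it).
- env.landmark_of(camera, thing): "xy" ([column, row] in pixels: a listed point, or the origin of a listed thing).
The state is a dict: "time": time; "qpos": joint angles; "joint_velocities": joint speeds; "tau": joint torques, N m; "eef_pos": TCP position; "ee_rot": TCP orientation; "force": force on the tool from outside, world axes, zero at the start; "ft_torque": the same for the moment, N m; "finger_gap": opening from 0.0 (shut) to 1.0 (fully open); "finger_force": force on a finger pad.
Only numpy, scipy, OpenCV 4.12 (cv2) and the standard library are available. Lean on these libraries where they do the work, as an engineer would, in place of code of your own. Each camera call takes 0.05 s, during which the arm holds its last target. There are 200 camera calls.

## Working session

There is one attempt and no reset: what is moved stays moved. The work goes in short steps, Python scripts to look and compute and a shell command to move; the robot and the scene stay as the last step left them, time stands still between calls to the robot, and variables do not carry over. Pictures are saved under pics/ and viewed, at most 14 in all, crops included, and the job is handed in when it is done.

```bash
mkdir -p pics
cat > h.py <<'E'
import numpy as np, cv2
from scipy.spatial.transform import Rotation as R
from station import env
def cam(n):
    p=env.camera_params(n); K=np.array(p["K"]);a=np.array(p["attitude"],float)
    M=a if a.shape==(3,3) else (R.from_rotvec(a).as_matrix() if a.size==3 else R.from_quat(a).as_matrix())
    return K,np.array(p["eye"]),M
def ray(n,uv,z):
    K,e,M=cam(n); d=M@np.linalg.solve(K,[uv[0],uv[1],1]); return e+d*(z-e[2])/d[2]
def proj(n,P):
    K,e,M=cam(n); c=K@(M.T@(np.array(P)-e)); return c[:2]/c[2]
def save(n,f):
    im=env.grab_frame(n); cv2.imwrite("pics/"+f,im[:,:,::-1]); return im
E
python3 - <<'E'
from h import *
s=env.get_state(); print(s)
for n in("top","side"):
    print(env.camera_params(n)); save(n,n+"0.png")
    for t in("carrot_a","onion_a","carrot_stub","onion_half","open_bin","divided_bin","grater"):
        for d in env.landmark_of(n,t): print(n,t,round(d["p"],2),np.round(d["xy"],1), np.round(ray(n,d["xy"],{"o":.008,"d":.008,"g":0}.get(t[0],.018) if t.endswith("bin") or t=="grater" else .018),3))
E
```

```text
{'time': 0.0, 'qpos': array([-1.24497181e+00,  1.26406572e-01, -4.06432619e-02,  1.40541063e+00,
       -2.49322443e-06,  1.57080403e+00]), 'joint_velocities': array([-7.80734556e-06,  6.98903606e-06, -1.56246222e-04,  3.92247190e-04,
       -1.04892206e-04,  2.29265590e-04]), 'tau': array([ 1.37504652e-03, -4.35915756e+01,  3.52922344e+01,  1.74658763e-02,
        2.50369044e-05,  1.27383535e-05]), 'eef_pos': array([ 0.16789456, -0.49692882,  0.20129845]), 'ee_rot': array([-3.09837718e+00, -5.09264833e-01,  4.27625126e-04]), 'force': array([-1.15144216, -0.8904269 , -0.26581871]), 'ft_torque': array([ 0.00738366, -0.04769132,  0.02865436]), 'finger_force': 0.0, 'finger_gap': 0.9943443756621172}
{'K': array([[450.21628425,   0.        , 258.68636755],
       [  0.        , 450.21628425, 197.12714362],
       [  0.        ,   0.        ,   1.        ]]), 'eye': array([0.45460253, 0.00779625, 1.3970821 ]), 'attitude': array([-2.1852537 ,  2.12213332, -0.11803119])}
top carrot_a 0.72 [211.4 235.9] [0.498 0.167 0.018]
top carrot_a 0.68 [194.9 264. ] [0.412 0.213 0.018]
top carrot_a 0.33 
[... 944 characters left out ...]
e carrot_a 0.84 [313.7 280.7] [0.414 0.192 0.018]
side carrot_a 0.69 [282.2 259.2] [0.492 0.163 0.018]
side onion_a 0.91 [208.4 280.7] [0.626 0.265 0.018]
side onion_a 0.91 [121.3 307.9] [0.768 0.378 0.018]
side onion_a 0.84 [233.6 304.5] [0.555 0.297 0.018]
side onion_a 0.77 [173.2 213.8] [0.783 0.126 0.018]
side onion_a 0.73 [167.3 251.4] [0.744 0.228 0.018]
side carrot_stub 0.64 [248.2 238.8] [0.582 0.136 0.018]
side onion_half 0.89 [266.9 334.1] [0.472 0.332 0.018]
side open_bin 0.85 [316.9 132.9] [ 0.52  -0.304  0.008]
side divided_bin 0.96 [292.8 163.3] [ 0.554 -0.152  0.008]
side divided_bin 0.7 [315.4 132. ] [ 0.525 -0.307  0.008]
side grater 0.98 [187.9 176.1] [ 0.817 -0.018  0.   ]
```

View pics/top0.png

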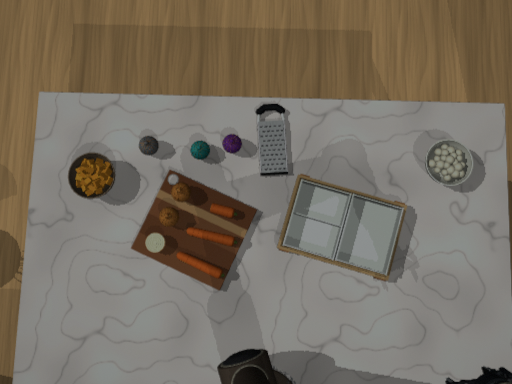

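View pics/side0.png

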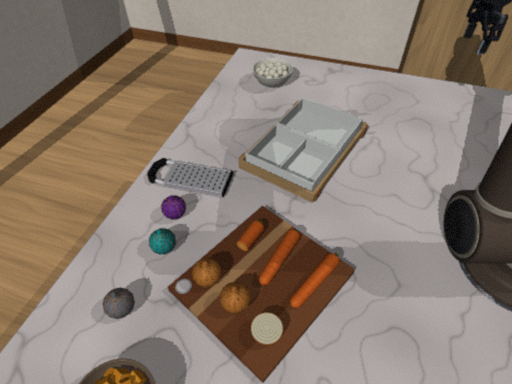

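Top view: the whole onions are at (169,217) and (180,192). Their look-alikes are grey (149,145), teal (200,150), purple (232,143) and the half onion (155,243). The whole carrots are at (211,237) and (200,265), with the stub at (222,211). The open bin is on the right (372,234) and the divided bin on the left (318,217). I'm choosing the two brown onions and the two long carrots, and checking that in a crop.

```bash
cat > m.py <<'E'
from h import *
def rect(n,mask,z):
    c=max(cv2.findContours(mask.astype(np.uint8),0,1)[0],key=cv2.contourArea)[:,0,:]
    P=np.array([ray(n,p,z)[:2] for p in c])
    (cx,cy),(w,h),_=cv2.minAreaRect((P*1000).astype(np.float32))
    b=cv2.boxPoints(cv2.minAreaRect((P*1000).astype(np.float32)))
    e=[b[1]-b[0],b[2]-b[1]]; l=max(e,key=np.linalg.norm)
    return np.round([cx,cy,max(w,h),min(w,h),np.degrees(np.arctan2(l[1],l[0]))%180],1)
E
python3 - <<'E'
from m import *
for n in("top","side"):
    im=env.grab_frame(n)
    if n=="top": cv2.imwrite("pics/crop.png",cv2.resize(im[160:300,120:260,::-1],None,fx=4,fy=4,interpolation=2))
    for t,z in(("carrot_a",.032),("onion_a",.047),("carrot_stub",.033),("onion_half",.045),("open_bin",.05),("divided_bin",.05),("grater",.01)):
        for d in env.silhouettes(n,t):
            if d["p"]>.3 and d["mask"].sum()>20: print(n,t,round(d["p"],2),np.round(d["extent"]),rect(n,d["mask"],z))
    hsv=cv2.cvtColor(im,cv2.COLOR_RGB2HSV)
    m=cv2.inRange(hsv,(4,170,90),(16,255,255))
    k,L,st,_=cv2.connectedComponentsWithStats(m)
    for i in range(1,k):
        if st[i,4]>60: print(n,"orange",st[i],rect(n,L==i,.032))
E
```

```text
top carrot_a 0.61 [198. 265.  47.  27.] [411.7 197.1 149.9  29.1  65.6]
top carrot_a 0.59 [212. 237.  48.  17.] [497.7 164.4 146.4  31.4  75.9]
top onion_a 0.85 [200. 152.  22.  16.] [758.3 210.9  58.5  56.3  91.6]
top onion_a 0.81 [232. 144.  20.  16.] [781.3 113.7  58.4  53.3  91.6]
top onion_a 0.78 [150. 145.  16.  17.] [767.9 371.4  59.8  58.5   3.3]
top onion_a 0.66 [182. 193.  14.  17.] [627.  262.7  58.8  53.3  47.2]
top onion_a 0.65 [169. 220.  19.  17.] [550.1 293.5  54.7  54.3  91.7]
top carrot_stub 0.69 [224. 211.  24.  14.] [575.1 132.1  80.3  32.   74.3]
top onion_half 0.69 [154. 243.  17.  25.] [472.5 333.3  57.1  57.   93.2]
top open_bin 0.84 [367. 238.  72.  79.] [ 516.6 -304.6  207.2  161.6  165.5]
top divided_bin 0.7 [317. 219.  69.  78.] [ 555.7 -149.5  209.7  159.5  165.5]
top grater 0.88 [271. 140.  34.  71.] [808.8  -8.3 228.3  89.8   4.2]
top orange [171 185  12  14  94] [628.6 278.8  42.2  32.1  15.3]
top orange [210 204  23  13 181] [577.1 139.2  68.2  25.1  77.6]
top orange [159 209  12  16 101] [552.4 312.8  44.8  30.2  19.7]
top orange [186 228  47  17 357
[... 762 characters left out ...]
pen_bin 0.78 [322. 128.  90.  54.] [ 512.  -297.6  216.5  179.4  165.1]
side divided_bin 0.94 [293. 159.  96.  65.] [ 554.8 -142.3  224.   185.4  164.9]
side divided_bin 0.64 [266. 328.  29.  34.] [472.8 333.6  59.7  58.8  64.6]
side grater 0.92 [191. 180.  86.  40.] [808.7 -10.7 235.2  99.4   3.9]
side grater 0.44 [315. 283.  46.  55.] [409.6 183.  164.   35.6  69.5]
side orange [236 220  27  31 398] [578.7 132.2  87.7  33.4  77.8]
side orange [259 228  41  57 798] [500.3 164.4 158.6  31.7  77.7]
side orange [290 254  50  54 936] [410.7 197.1 157.3  31.9  68.3]
side orange [192 261  28  26 500] [635.6 257.4  58.   57.4   3.3]
side orange [219 286  30  28 562] [556.1 292.   57.9  57.9 104.2]
```

View pics/crop.png

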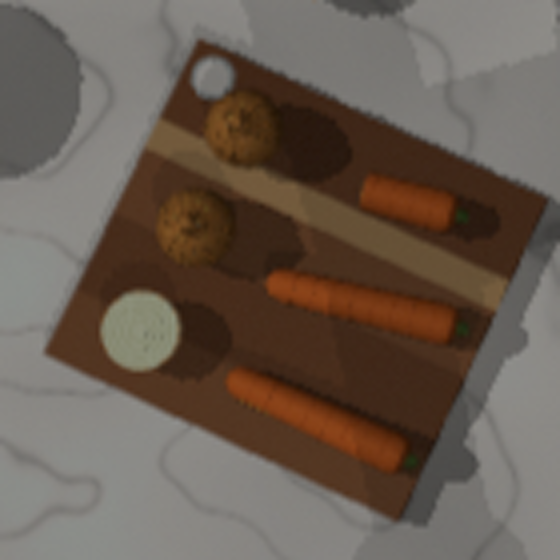

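The crop confirms the choice: two whole carrots, the short stub at upper right, two brown onions and the pale half onion at lower left, with a small white bulb beside the upper onion. Carrots go first because their tips sit near the onions. I'll start with carrot A at (.411,.196), heading 67°.

```bash
cat > go.py <<'E'
import sys
from h import *
# go.py x y z fingerdeg : remaining shift in tool units now, and after the roll
x,y,z,f=map(float,sys.argv[1:5]); s=env.get_state()
M=R.from_rotvec(s["ee_rot"]).as_matrix(); a=np.degrees(np.arctan2(M[1,1],M[0,1]))
d=np.array([x,y,z])-s["eef_pos"]; r=-(f-a); 
print("t",round(s["time"],2),"tcp",np.round(s["eef_pos"],4),"finger",round(a,1),"tilt",round(np.degrees(np.arccos(-M[2,2])),2),"q6",round(s["qpos"][5],2),"gap",round(s["finger_gap"],3),"ff",round(s["finger_force"],1))
print("units now",np.round(M.T@d/.025,2),"roll units",round(r/8,2),"(other way",round((r-180*np.sign(r))/8,2),") units after roll",np.round((M@R.from_euler("z",r,degrees=True).as_matrix()).T@d/.025,2))
E
python3 -m creep '[[0.3,0.75,-0.96,0,0],[0.3,0.75,-0.96,0,0],[0.3,0.75,-0.96,0,0],[0.3,0.75,-0.96,0,0],[0.3,0.75,-0.96,0,0],[0.3,0.75,-0.96,0,0],[0.3,0.75,-0.96,0,0],[0.3,0.75,-0.96,0,0],[0.3,0.75,-0.96,0,0],[0.3,0.75,-0.96,0,0],[0.3,0.75,-0.96,0,0],[0.3,0.75,-0.96,0,0]]' 40
python3 -m creep '[[0.3,0.75,-0.96,0,0],[0.3,0.75,-0.96,0,0],[0.3,0.75,-0.96,0,0],[0.3,0.75,-0.96,0,0],[0.3,0.75,-0.96,0,0],[0.3,0.75,-0.96,0,0],[0.3,0.75,-0.96,0,0],[0.3,0.75,-0.96,0,0],[0.3,0.75,-0.96,0,0],[0.3,0.75,-0.96,0,0],[0.3,0.75,-0.96,0,0],[0.3,0.75,-0.96,0,0]]'
python3 -m creep '[[0.3,0,0,0,-1],[0.3,0,0,0,-1],[0.3,0,0,0,-1],[0.3,0,0,0,-1],[0.3,0,0,0,-1],[0.3,0,0,0,-1],[0.3,0,0,0,0]]'
python3 go.py .411 .196 .02 -23
```

```text
time: 2.8
eef_pos: [0.2892, -0.1514, 0.2023]
ee_rot: [3.1, 0.509, 0.001]
force: [1.1, -0.5, 0.5]
finger_gap: 0.706
finger_force: 0.0
time: 4.0
eef_pos: [0.4194, 0.1672, 0.2025]
ee_rot: [-3.068, -0.564, 0.006]
force: [-0.9, 0.2, -0.5]
finger_gap: 0.699
finger_force: 0.0
time: 4.7
eef_pos: [0.4191, 0.1659, 0.2025]
ee_rot: [-2.575, -1.761, -0.008]
force: [0.2, 0.5, 0.2]
finger_gap: 0.7
finger_force: 0.0
t 4.7 tcp [0.4191 0.1659 0.2025] finger -21.2 tilt 1.3 q6 2.3 gap 0.7 ff 0.0
units now [ 0.88 -0.63  7.33] roll units 0.22 (other way -22.28 ) units after roll [ 0.86 -0.65  7.33]
```

```bash
python3 -m creep '[[0.3,0.86,-0.65,0,0.22],[0.3,0,0,1,0],[0.3,0,0,1,0],[0.3,0,0,1,0],[0.3,0,0,1,0],[0.3,0,0,1,0],[0.3,0,0,0,0],[0.3,0,0,0,0]]'
python3 go.py .411 .196 .02 -23
python3 - <<'E'
from h import *
im=save("side","s1.png"); cv2.imwrite("pics/s1c.png",cv2.resize(im[150:350,200:400,::-1],None,fx=2.5,fy=2.5))
E
```

```text
time: 5.5
eef_pos: [0.4106, 0.1944, 0.0784]
ee_rot: [-2.603, -1.718, -0.006]
force: [-0.3, -0.4, 1.6]
finger_gap: 0.698
finger_force: 0.0
t 5.5 tcp [0.4106 0.1944 0.0784] finger -23.1 tilt 1.29 q6 2.4 gap 0.698 ff 0.0
units now [0.03 0.03 2.34] roll units -0.02 (other way 22.48 ) units after roll [0.03 0.03 2.34]
```

View pics/s1c.png

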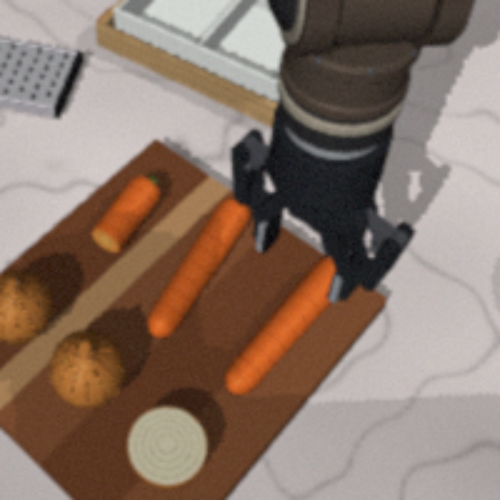

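```bash
python3 - <<'E'
from h import *
e=env.get_state()["eef_pos"]; ax=np.array([.92,-.39,0])
for o in(-.03,0,.03): print((proj("side",e+ax*o+[0,0,.004])-[200,150])*2.5, (proj("side",np.r_[(e+ax*o)[:2],.033])-[200,150])*2.5)
E
python3 -m creep '[[0.3,0,0,1,0],[0.3,0,0,1,0],[0.3,0,0,0.34,0],[0.3,0,0,0,0],[0.3,0,0,0,0]]'
```

```text
[326.78926142 313.4243766 ] [318.04178971 343.73492767]
[295.27999199 290.81047195] [288.26675179 321.71360699]
[264.93124914 269.02946624] [259.53439559 300.46344329]
time: 6.05
eef_pos: [0.4111, 0.1961, 0.021]
ee_rot: [-2.602, -1.721, -0.01]
force: [0.4, 0.5, 0.0]
finger_gap: 0.697
finger_force: 0.0
```

```bash
python3 -m creep '[[1,0,0,0,0],[1,0,0,0,0],[1,0,0,0,0],[1,0,0,0,0],[1,0,0,0,0],[1,0,0,0,0],[1,0,0,0,0]]' 40
python3 - <<'E'
from h import *
im=save("side","s2.png"); cv2.imwrite("pics/s2c.png",cv2.resize(im[200:340,250:390,::-1],None,fx=4,fy=4))
E
```

```text
time: 6.75
eef_pos: [0.4102, 0.1957, 0.0196]
ee_rot: [-2.602, -1.721, -0.007]
force: [0.2, 0.3, 0.3]
finger_gap: -0.001
finger_force: 0.0
```

View pics/s2c.png

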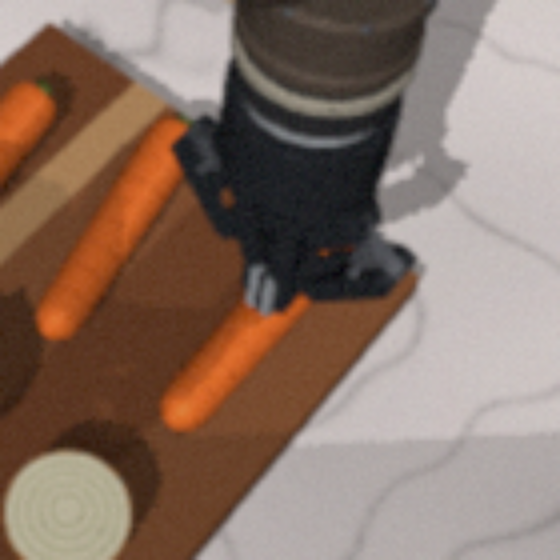

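Run:
```python
from m import *
p=[250+274/4,200+308/4]
for z in(.02,.035,.05,.065,.08): print(z,np.round(ray("side",p,z),3))
print(proj("side",env.get_state()["eef_pos"]))
im=save("top","t2.png"); cv2.imwrite("pics/t2c.png",cv2.resize(im[200:320,140:260,::-1],None,fx=4,fy=4))
```

```text
0.02 [0.406 0.181 0.02 ]
0.035 [0.406 0.19  0.035]
0.05 [0.406 0.198 0.05 ]
0.065 [0.405 0.207 0.065]
0.08 [0.405 0.216 0.08 ]
[314.95873484 282.33435883]
```

View pics/t2c.png

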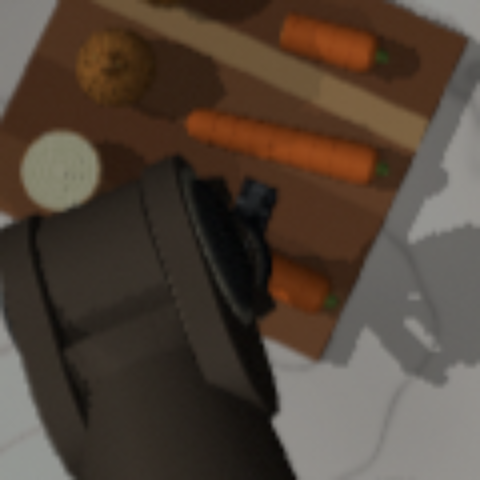

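The picture shows the shut fingertips at about z≈.048, just over the carrot, while the state reports .0196. So the reported TCP z seems biased by roughly 28 mm. I'll check it with a gentle touch on the board between the carrots.

```bash
python3 -m creep '[[1,0,0,-1,0],[1,0,0.85,0,0],[1,0,0.85,0,0],[1,0,0,1,0],[1,0,0,0.4,0],[1,0,0,0,0],[1,0,0,0,0]]'
for i in 1 ; do python3 -m creep '[[1,0,0,0.16,0],[1,0,0,0,0]]'; done
python3 -m creep '[[1,0,0,0.16,0],[1,0,0,0,0]]'
python3 go.py .45 .18 .02 -23
```

```text
time: 7.55
eef_pos: [0.4488, 0.1794, 0.009]
ee_rot: [-2.601, -1.721, -0.006]
force: [1.4, 0.1, 0.6]
finger_gap: -0.0
finger_force: 0.0
time: 7.75
eef_pos: [0.4493, 0.1796, 0.0052]
ee_rot: [-2.602, -1.721, -0.008]
force: [-0.2, 0.3, 0.4]
finger_gap: -0.001
finger_force: 0.0
time: 7.95
eef_pos: [0.449, 0.1795, 0.0007]
ee_rot: [-2.602, -1.721, -0.007]
force: [0.2, -0.4, 0.4]
finger_gap: 0.003
finger_force: 0.0
t 7.95 tcp [0.449  0.1795 0.0007] finger -23.0 tilt 1.3 q6 2.34 gap 0.003 ff 0.0
units now [ 0.05  0.02 -0.77] roll units -0.0 (other way 22.5 ) units after roll [ 0.05  0.02 -0.77]
```

Reported z of .0007 is below the board top (.018) with no contact, so the bias is confirmed. I'll keep going down in small steps.

```bash
python3 -m creep '[[1,0,0,0.16,0],[1,0,0,0,0]]'|grep -E "eef|force:"
python3 -m creep '[[1,0,0,0.12,0],[1,0,0,0,0]]'|grep -E "eef|force:"
python3 -m creep '[[1,0,0,0.06,0],[1,0,0,0,0]]'|grep -E "eef|force:"
python3 -m creep '[[1,0,0,0.06,0],[1,0,0,0,0]]'|grep -E "eef|force:"
```

```text
eef_pos: [0.4488, 0.1794, -0.0036]
force: [-0.4, -0.4, -1.7]
finger_force: 0.0
eef_pos: [0.4489, 0.1796, -0.0065]
force: [0.2, -0.5, -0.0]
finger_force: 0.0
eef_pos: [0.4491, 0.1796, -0.0077]
force: [0.0, 0.3, -0.1]
finger_force: 0.0
eef_pos: [0.4491, 0.1797, -0.0092]
force: [-0.4, 0.6, 0.7]
finger_force: 0.0
```

```bash
python3 -m creep '[[1,0,0,0.06,0],[1,0,0,0,0]]'|grep -E "eef|force:"
python3 -m creep '[[1,0,0,0.06,0],[1,0,0,0,0]]'|grep -E "eef|force:"
python3 -m creep '[[1,0,0,0.06,0],[1,0,0,0,0]]'|grep -E "eef|force:"
```

```text
eef_pos: [0.449, 0.1797, -0.0108]
force: [-0.4, -0.4, 0.1]
finger_force: 0.0
eef_pos: [0.4493, 0.1798, -0.0111]
force: [-2.5, -0.5, 8.9]
finger_force: 4.6
eef_pos: [0.4493, 0.1797, -0.0112]
force: [-7.6, -3.9, 22.1]
finger_force: 11.0
```

Contact comes at reported −.011, where the true board height is .018. So true z = reported + .029. Now back to carrot A.

```bash
python3 -m creep '[[1,0,0,-1,0],[0.3,0,0,-1,0],[0.3,0,0,-0.5,0],[0.3,0,-0.85,0,0],[0.3,0,-0.85,0,0],[0.3,0,0,0,0],[0.3,0,0,0,0]]' |grep -E "eef|gap"
python3 go.py .411 .196 -.008 -23
```

```text
eef_pos: [0.4106, 0.1952, 0.0494]
finger_gap: 0.703
t 10.05 tcp [0.4106 0.1952 0.0494] finger -23.0 tilt 1.28 q6 2.4 gap 0.703 ff 0.0
units now [-0.    0.04  2.3 ] roll units 0.0 (other way -22.5 ) units after roll [-0.    0.04  2.3 ]
```

```bash
python3 -m creep '[[0.3,0,0.04,1,0],[0.3,0,0,0.8,0],[0.3,0,0,0.5,0],[0.3,0,0,0,0],[1,0,0,0,0],[1,0,0,0,0],[1,0,0,0,0],[1,0,0,0,0],[1,0,0,0,0],[1,0,0,0,0]]' 40
python3 -m creep '[[1,0,0,-1,0],[1,0,0,-1,0],[1,0,0,-1,0],[1,0,0,-1,0],[1,0,0,-0.5,0],[1,0,0,0,0]]'
python3 go.py .5247 -.2727 .1 -104.5
python3 - <<'E'
from h import *
im=save("side","s3.png"); cv2.imwrite("pics/s3c.png",cv2.resize(im[150:350,200:400,::-1],None,fx=2.5,fy=2.5))
E
```

```text
time: 11.05
eef_pos: [0.4119, 0.1963, -0.0069]
ee_rot: [-2.602, -1.721, -0.011]
force: [-0.4, -0.4, 5.6]
finger_gap: 0.329
finger_force: 40.4
time: 11.65
eef_pos: [0.4129, 0.194, 0.106]
ee_rot: [-2.602, -1.721, -0.012]
force: [0.6, -0.1, -1.1]
finger_gap: 0.332
finger_force: 39.8
t 11.65 tcp [0.4129 0.194  0.106 ] finger -23.0 tilt 1.32 q6 2.4 gap 0.332 ff 39.8
units now [-15.43  11.42  -0.2 ] roll units 10.18 (other way -12.32 ) units after roll [ 9.01 16.95 -0.2 ]
```

View pics/s3c.png

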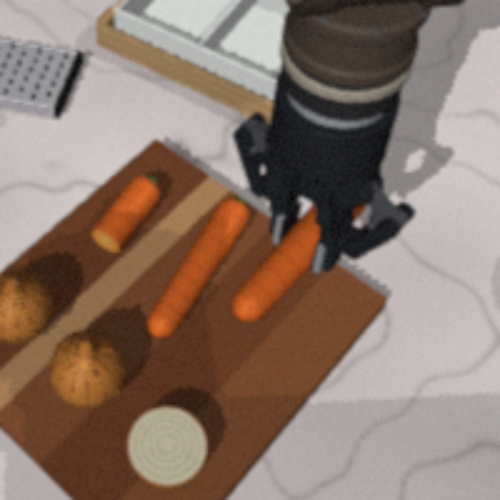

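Carrot A is gripped (gap 28 mm) and lifted clear. On to the bin.

```bash
python3 -m creep '[[1,-0.97,0.71,0,0],[1,-0.97,0.71,0,0],[1,-0.97,0.71,0,0],[1,-0.97,0.71,0,0],[1,-0.97,0.71,0,0],[1,-0.97,0.71,0,0],[1,-0.97,0.71,0,0],[1,-0.97,0.71,0,0],[1,-0.97,0.71,0,0],[1,-0.97,0.71,0,0],[1,-0.97,0.71,0,0],[1,-0.97,0.71,0,0]]' >/dev/null
python3 -m creep '[[1,-0.97,0.71,0,0],[1,-0.97,0.71,0,0],[1,-0.97,0.71,0,0],[1,-0.97,0.71,0,0],[1,0,0,0,1],[1,0,0,0,1],[1,0,0,0,1],[1,0,0,0,1],[1,0,0,0,1]]' >/dev/null
python3 -m creep '[[1,0,0,0,1],[1,0,0,0,1],[1,0,0,0,1],[1,0,0,0,1],[1,0,0,0,1],[1,0,0,0,0],[1,0,0,0,0]]' >/dev/null
python3 go.py .5247 -.2727 .02 -104.5
```

```text
t 14.5 tcp [ 0.5207 -0.2741  0.0923] finger -102.9 tilt 1.4 q6 2.87 gap 0.331 ff 39.9
units now [ 0.18 -0.03  2.89] roll units 0.21 (other way -22.29 ) units after roll [ 0.18 -0.04  2.89]
```

```bash
python3 -m creep '[[1,0.18,-0.04,0,0.21],[1,0,0,0.8,0],[1,0,0,0,0]]' |grep eef
python3 - <<'E'
from h import *
im=save("side","s4.png"); cv2.imwrite("pics/s4c.png",cv2.resize(im[60:220,220:400,::-1],None,fx=3.3,fy=3.3))
E
```

```text
eef_pos: [0.5243, -0.2733, 0.071]
```

View pics/s4c.png

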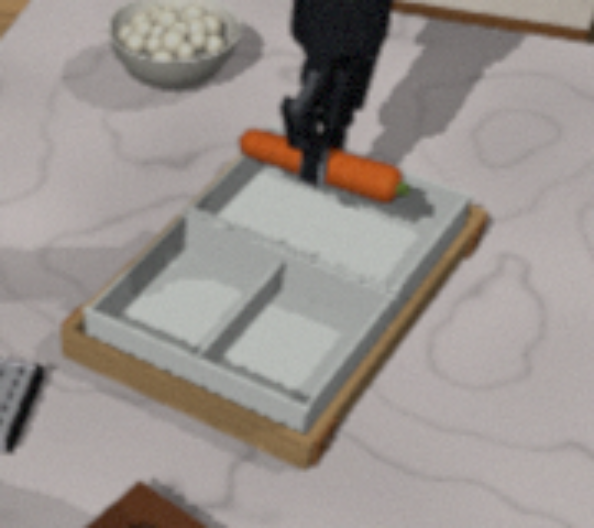

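The carrot is parallel to the open bin and over it. Lowering it now.

```bash
python3 -m creep '[[1,0,0,1,0],[1,0,0,1,0],[1,0,0,0.7,0],[1,0,0,0.3,0],[1,0,0,0,0],[1,0,0,0,0]]' |grep -E "eef|force:"
python3 -m creep '[[1,0,0,0.12,0],[1,0,0,0,0]]'|grep -E "eef|force:"
python3 -m creep '[[1,0,0,0.08,0],[1,0,0,0,0]]'|grep -E "eef|force:"
```

```text
eef_pos: [0.5258, -0.2729, -0.0002]
force: [0.1, -0.3, -0.3]
finger_force: 39.9
eef_pos: [0.5256, -0.2728, -0.0036]
force: [-0.1, 0.7, -0.6]
finger_force: 39.9
eef_pos: [0.5251, -0.2725, -0.0062]
force: [-0.3, -0.3, -0.3]
finger_force: 39.9
```

```bash
python3 -m creep '[[1,0,0,0.12,0],[1,0,0,0,0]]'|grep -E "eef|force:"
python3 -m creep '[[1,0,0,0.08,0],[1,0,0,0,0]]'|grep -E "eef|force:"
python3 -m creep '[[1,0,0,0.08,0],[1,0,0,0,0]]'|grep -E "eef|force:"
```

```text
eef_pos: [0.5249, -0.2723, -0.0097]
force: [-0.3, 0.0, -1.1]
finger_force: 39.9
eef_pos: [0.525, -0.2723, -0.0115]
force: [-0.0, -0.5, 0.2]
finger_force: 39.9
eef_pos: [0.5252, -0.2724, -0.0128]
force: [-2.1, 0.0, 2.9]
finger_force: 40.5
```

```bash
python3 -m creep '[[0.5,0,0,0,0],[0.5,0,0,0,0],[0.5,0,0,0,0],[0.5,0,0,-0.5,0],[0.5,0,0,-1,0],[0.5,0,0,-1,0],[0.4,0,0,-1,0],[0.3,0,0,-1,0],[0.3,0,0,0,0]]'|grep -E "eef|force:|gap"
python3 go.py .498 .165 -.008 -13
```

```text
eef_pos: [0.5281, -0.2759, 0.1042]
force: [0.7, -0.0, -0.6]
finger_gap: 0.7
finger_force: 0.0
t 17.35 tcp [ 0.5281 -0.2759  0.1042] finger -104.7 tilt 1.02 q6 2.91 gap 0.7 ff 0.0
units now [ -5.61 -16.67   4.8 ] roll units -11.46 (other way 11.04 ) units after roll [16.83 -5.11  4.8 ]
```

```bash
python3 -m creep '[[0.3,-0.33,-0.98,0,0],[0.3,-0.33,-0.98,0,0],[0.3,-0.33,-0.98,0,0],[0.3,-0.33,-0.98,0,0],[0.3,-0.33,-0.98,0,0],[0.3,-0.33,-0.98,0,0],[0.3,-0.33,-0.98,0,0],[0.3,-0.33,-0.98,0,0],[0.3,-0.33,-0.98,0,0],[0.3,-0.33,-0.98,0,0],[0.3,-0.33,-0.98,0,0],[0.3,-0.33,-0.98,0,0]]' >/dev/null
python3 -m creep '[[0.3,-0.33,-0.98,0,0],[0.3,-0.33,-0.98,0,0],[0.3,-0.33,-0.98,0,0],[0.3,-0.33,-0.98,0,0],[0.3,-0.33,-0.98,0,0],[0.3,0,0,0,-1],[0.3,0,0,0,-1],[0.3,0,0,0,-1],[0.3,0,0,0,-1],[0.3,0,0,0,-1],[0.3,0,0,0,-1]]' >/dev/null
python3 -m creep '[[0.3,0,0,0,-1],[0.3,0,0,0,-1],[0.3,0,0,0,-1],[0.3,0,0,0,-1],[0.3,0,0,0,-1],[0.3,0,0,0,-0.5],[0.3,0,0,0,0]]' >/dev/null
python3 go.py .498 .165 -.008 -13
python3 - <<'E'
from m import *
im=env.grab_frame("side"); hsv=cv2.cvtColor(im,cv2.COLOR_RGB2HSV)
m=cv2.inRange(hsv,(4,170,90),(16,255,255)); k,L,st,_=cv2.connectedComponentsWithStats(m)
for i in range(1,k):
    if st[i,4]>60: print(st[i],rect("side",L==i,.032),rect("side",L==i,.026))
E
```

```text
t 20.35 tcp [0.4476 0.0187 0.1239] finger -1.2 tilt 7.77 q6 1.53 gap 0.698 ff 0.0
units now [5.13 1.94 6.  ] roll units 1.48 (other way -21.02 ) units after roll [5.42 0.85 6.  ]
[236 220  28  32 429] [579.1 132.3  87.6  36.6  75.9] [580.7 128.4  88.3  36.9  75.9]
[259 228  41  58 835] [501.1 164.3 158.3  34.7  76.4] [502.  160.6 159.7  35.   76.4]
[192 260  27  28 513] [6.365e+02 2.580e+02 6.020e+01 5.950e+01 4.000e-01] [6.386e+02 2.551e+02 6.080e+01 6.000e+01 4.000e-01]
[219 286  29  28 547] [556.7 291.8  57.3  55.7   5.7] [558.1 289.3  57.8  56.1   5.7]
```

```bash
python3 -m creep '[[0.3,0,0,0,0],[0.3,0,0,0,0],[0.3,0,0,0,0]]' >/dev/null
python3 go.py .498 .165 -.008 -13
python3 -c "
from h import *
s=env.get_state();print(s['qpos'].round(3),s['joint_velocities'].round(3),R.from_rotvec(s['ee_rot']).as_matrix().round(3))"
```

```text
t 20.7 tcp [0.4478 0.0184 0.1237] finger -1.2 tilt 7.76 q6 1.54 gap 0.699 ff 0.0
units now [5.15 1.93 6.  ] roll units 1.47 (other way -21.03 ) units after roll [5.43 0.84 6.  ]
[-0.056  0.003 -0.35   1.232  0.135  1.535] [-0.002  0.001  0.     0.002 -0.002 -0.002] [[ 0.023  1.    -0.007]
 [ 0.991 -0.021  0.135]
 [ 0.135 -0.01  -0.991]]
```

Joint 6 ran into its upper limit (q6 → 3.14) and the tool tilted 7.8° towards +y. Pushing against the opposite limit should tilt it back, and afterwards I'll stay in the middle of q6's range.

```bash
for k in 1; do python3 -m creep '[[0.3,0,0,0,-1],[0.3,0,0,0,-1],[0.3,0,0,0,-1],[0.3,0,0,0,-1],[0.3,0,0,0,-1],[0.3,0,0,0,-1],[0.3,0,0,0,-1],[0.3,0,0,0,-1],[0.3,0,0,0,-1],[0.3,0,0,0,-1],[0.3,0,0,0,-1],[0.3,0,0,0,-1]]' >/dev/null; done
python3 -m creep '[[0.3,0,0,0,-1],[0.3,0,0,0,-1],[0.3,0,0,0,-1],[0.3,0,0,0,-1],[0.3,0,0,0,-1],[0.3,0,0,0,-1],[0.3,0,0,0,-1],[0.3,0,0,0,-1],[0.3,0,0,0,-1],[0.3,0,0,0,-1],[0.3,0,0,0,-1],[0.3,0,0,0,-1]]' >/dev/null
python3 -m creep '[[0.3,0,0,0,-1],[0.3,0,0,0,-1],[0.3,0,0,0,-1],[0.3,0,0,0,-1],[0.3,0,0,0,-1],[0.3,0,0,0,-1],[0.3,0,0,0,-1],[0.3,0,0,0,-1],[0.3,0,0,0,-1],[0.3,0,0,0,0]]' >/dev/null
cat >> go.py <<'E'
print("q",s["qpos"].round(3),"toolz",M[:,2].round(3))
E
python3 go.py .498 .165 -.008 167
python3 -m creep '[[0.3,0,0,0,-0.6],[0.3,0,0,0,-0.6],[0.3,0,0,0,0]]' >/dev/null
python3 go.py .498 .165 -.008 167
```

```text
t 24.1 tcp [0.4478 0.0183 0.1237] finger -97.3 tilt 7.76 q6 -3.07 gap 0.698 ff 0.0
units now [ 1.38 -5.32  6.  ] roll units -33.04 (other way -10.54 ) units after roll [-5.43 -0.85  6.  ]
q [-5.700e-02  3.000e-03 -3.500e-01  1.232e+00  1.350e-01 -3.073e+00] toolz [-0.007  0.135 -0.991]
t 24.4 tcp [0.4479 0.0437 0.1237] finger -89.5 tilt 6.67 q6 -3.14 gap 0.697 ff 0.0
units now [ 2.05 -4.19  5.79] roll units -32.06 (other way -9.56 ) units after roll [-4.55 -1.02  5.79]
q [ 0.013 -0.004 -0.356  1.22   0.116 -3.137] toolz [-0.002  0.116 -0.993]
```

```bash
python3 -m creep '[[0.3,0,0,0,-1],[0.3,0,0,0,-1],[0.3,0,0,0,-1],[0.3,0,0,0,0]]' >/dev/null
python3 go.py .498 .165 -.008 167
```

```text
t 24.8 tcp [0.427  0.1449 0.1234] finger -72.7 tilt 2.62 q6 -3.14 gap 0.7 ff 0.0
units now [2.77 0.24 5.35] roll units -29.96 (other way -7.46 ) units after roll [-1.19 -2.52  5.35]
q [ 0.305 -0.031 -0.379  1.19   0.031 -3.138] toolz [ 0.023  0.04  -0.999]
```

```bash
python3 -m creep '[[0.3,0,0,0,-0.9],[0.3,0,0,0,0]]' >/dev/null
python3 go.py .498 .165 -.008 167
```

```text
t 25.0 tcp [0.416  0.1716 0.1233] finger -67.9 tilt 2.1 q6 -3.14 gap 0.698 ff 0.0
units now [2.75 1.5  5.35] roll units -29.36 (other way -6.86 ) units after roll [-0.35 -3.11  5.35]
q [ 0.389 -0.035 -0.383  1.187  0.004 -3.138] toolz [ 0.032  0.017 -0.999]
```

Tilt is down to 2.1°. Turning +15.6 units to the mid-range branch, then over carrot B.

```bash
python3 -m creep '[[0.3,0,0,0,1],[0.3,0,0,0,1],[0.3,0,0,0,1],[0.3,0,0,0,1],[0.3,0,0,0,1],[0.3,0,0,0,1],[0.3,0,0,0,1],[0.3,0,0,0,1],[0.3,0,0,0,1],[0.3,0,0,0,1]]' >/dev/null
python3 -m creep '[[0.3,0,0,0,1],[0.3,0,0,0,1],[0.3,0,0,0,1],[0.3,0,0,0,1],[0.3,0,0,0,1],[0.3,-0.1,-0.8,0,0.64],[0.3,-0.1,-0.8,0,0],[0.3,-0.1,-0.8,0,0],[0.3,0,-0.7,0,0],[0.3,0,0,1,0],[0.3,0,0,1,0],[0.3,0,0,0,0]]' >/dev/null
python3 go.py .4985 .165 -.008 167
```

```text
t 27.2 tcp [0.4939 0.1603 0.0724] finger 166.6 tilt 1.75 q6 -1.03 gap 0.702 ff 0.0
units now [-0.16 -0.06  3.22] roll units -0.04 (other way 22.46 ) units after roll [-0.16 -0.06  3.22]
q [ 0.31   0.121 -0.332  1.088  0.006 -1.027] toolz [ 0.027  0.014 -1.   ]
```

```bash
python3 -m creep '[[0.3,-0.16,-0.06,1,0],[0.3,0,0,1,0],[0.3,0,0,0.8,0],[0.3,0,0,0.35,0],[0.3,0,0,0,0],[0.3,0,0,0,0]]' |grep -E "eef|force"
python3 -m creep '[[1,0,0,0,0],[1,0,0,0,0],[1,0,0,0,0],[1,0,0,0,0],[1,0,0,0,0],[1,0,0,0,0]]' |grep -E "eef|force|gap"
python3 -m creep '[[1,0,0,-1,0],[1,0,0,-1,0],[1,0,0,-1,0],[1,0,0,-1,0],[1,0,0,-0.5,0],[1,0,0,0,0]]'|grep -E "eef|force|gap"
python3 go.py .508 -.3365 .02 75.5
```

```text
eef_pos: [0.5013, 0.1673, -0.0016]
force: [-0.3, -0.2, -0.5]
finger_force: 0.0
eef_pos: [0.5014, 0.1676, -0.0015]
force: [-0.8, -0.9, 5.0]
finger_gap: 0.325
finger_force: 40.2
eef_pos: [0.498, 0.1659, 0.1114]
force: [0.8, 0.1, -0.9]
finger_gap: 0.326
finger_force: 39.7
t 29.0 tcp [0.498  0.1659 0.1114] finger 166.9 tilt 2.3 q6 -1.02 gap 0.326 ff 39.7
units now [19.57 -4.83  3.31] roll units 11.42 (other way -11.08 ) units after roll [ -5.31 -19.45   3.31]
q [ 0.318  0.106 -0.262  1.163  0.005 -1.024] toolz [ 0.036  0.018 -0.999]
```

```bash
python3 -m creep '[[1,0.98,-0.24,0,0],[1,0.98,-0.24,0,0],[1,0.98,-0.24,0,0],[1,0.98,-0.24,0,0],[1,0.98,-0.24,0,0],[1,0.98,-0.24,0,0],[1,0.98,-0.24,0,0],[1,0.98,-0.24,0,0],[1,0.98,-0.24,0,0],[1,0.98,-0.24,0,0],[1,0.98,-0.24,0,0],[1,0.98,-0.24,0,0]]' >/dev/null
python3 -m creep '[[1,0.98,-0.24,0,0],[1,0.98,-0.24,0,0],[1,0.98,-0.24,0,0],[1,0.98,-0.24,0,0],[1,0.98,-0.24,0,0],[1,0.98,-0.24,0,0],[1,0.98,-0.24,0,0],[1,0.98,-0.24,0,0],[1,0,0,0,1],[1,0,0,0,1],[1,0,0,0,1],[1,0,0,0,1]]' >/dev/null
python3 -m creep '[[1,0,0,0,1],[1,0,0,0,1],[1,0,0,0,1],[1,0,0,0,1],[1,0,0,0,1],[1,0,0,0,1],[1,0,0,0,1],[1,0,0,0,0.4],[1,0,0,0,0],[1,0,0,0,0]]' >/dev/null
python3 go.py .508 -.3365 .02 75.5
python3 - <<'E'
from h import *
im=save("side","s5.png"); cv2.imwrite("pics/s5c.png",cv2.resize(im[60:220,220:400,::-1],None,fx=3.3,fy=3.3))
E
```

```text
t 32.4 tcp [ 0.5024 -0.3385  0.1001] finger 75.8 tilt 2.05 q6 -0.36 gap 0.325 ff 39.8
units now [-0.11  0.05  3.21] roll units 0.04 (other way -22.46 ) units after roll [-0.11  0.05  3.21]
q [-0.61   0.281 -0.072  1.202  0.032 -0.362] toolz [ 0.031  0.018 -0.999]
```

View pics/s5c.png

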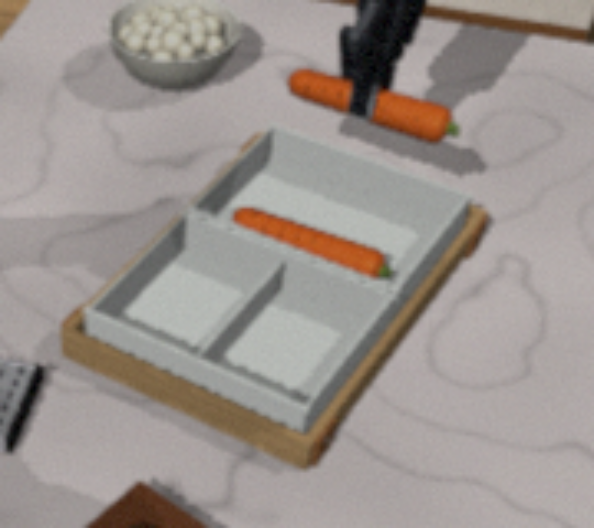

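Carrot A lies flat and straight in the open bin, and B hangs parallel over the other side. Lowering.

```bash
python3 -m creep '[[1,-0.05,0.05,1,0],[1,0,0,1,0],[1,0,0,1,0],[1,0,0,0.6,0],[1,0,0,0.1,0],[1,0,0,0,0]]' |grep -E "eef|force:"
python3 -m creep '[[1,0,0,0.12,0],[1,0,0,0,0]]'|grep -E "eef|force:"
python3 -m creep '[[1,0,0,0.1,0],[1,0,0,0,0]]'|grep -E "eef|force:"
```

```text
eef_pos: [0.5072, -0.3362, 0.0087]
force: [-0.1, 0.2, -0.2]
finger_force: 39.7
eef_pos: [0.508, -0.3367, 0.0068]
force: [-0.2, -0.3, -1.7]
finger_force: 39.7
eef_pos: [0.5077, -0.3364, 0.0038]
force: [-0.1, -0.2, -0.7]
finger_force: 39.7
```

```bash
python3 -m creep '[[1,0,0,0.2,0],[1,0,0,0,0]]'|grep -E "eef|force:"
python3 -m creep '[[1,0,0,0.12,0],[1,0,0,0,0]]'|grep -E "eef|force:"
python3 -m creep '[[1,0,0,0.1,0],[1,0,0,0,0]]'|grep -E "eef|force:"
```

```text
eef_pos: [0.5074, -0.336, -0.0021]
force: [-0.3, 1.0, -2.2]
finger_force: 39.7
eef_pos: [0.5077, -0.336, -0.0049]
force: [-0.5, -0.6, -1.3]
finger_force: 39.7
eef_pos: [0.5079, -0.3361, -0.0073]
force: [-0.0, 0.2, -1.3]
finger_force: 39.7
```

```bash
python3 -m creep '[[1,0,0,0.08,0],[1,0,0,0,0]]'|grep -E "eef|force:"
python3 -m creep '[[1,0,0,0.06,0],[1,0,0,0,0]]'|grep -E "eef|force:"
```

```text
eef_pos: [0.5082, -0.3362, -0.0082]
force: [-1.3, 0.1, 4.9]
finger_force: 40.3
eef_pos: [0.5082, -0.3363, -0.0083]
force: [-4.9, 3.1, 13.8]
finger_force: 41.4
```

```bash
python3 -m creep '[[0.5,0,0,0,0],[0.5,0,0,0,0],[0.5,0,0,0,0],[0.5,0,0,-0.5,0],[0.5,0,0,-1,0],[0.4,0,0,-1,0],[0.2,0,0,-1,0],[0,0,0,-1,0],[0,0,0,-0.5,0],[0,0,0,0,0]]'|grep -E "eef|force:|gap"
python3 go.py .551 .293 -.008 65.7
python3 - <<'E'
from m import *
for n in("top","side"):
    env.grab_frame(n)
    for d in env.silhouettes(n,"onion_a"):
        u,v=d["extent"][:2]
        c=ray(n,(u,v),.047)
        if c[0]<.7: print(n,round(d["p"],2),np.round(d["extent"]),rect(n,d["mask"],.047))
E
```

```text
eef_pos: [0.5051, -0.339, 0.1169]
force: [0.1, 0.8, -0.3]
finger_gap: 1.002
finger_force: 0.0
t 35.45 tcp [ 0.5051 -0.339   0.1169] finger 75.7 tilt 2.22 q6 -0.36 gap 1.002 ff 0.0
units now [ 4.62 24.83  5.42] roll units 1.25 (other way -21.25 ) units after roll [ 8.88 23.65  5.42]
q [-0.608  0.275 -0.042  1.232  0.032 -0.359] toolz [ 0.036  0.014 -0.999]
top 0.85 [168. 218.  19.  19.] [551.6 295.1  57.6  57.3  91.7]
top 0.54 [180. 192.  19.  14.] [628.5 262.8  57.9  52.   91.6]
side 0.69 [206. 273.  31.  29.] [627.6 260.5  68.8  59.4 123. ]
side 0.66 [232. 298.  30.  33.] [551.7 293.3  65.5  59.9 109. ]
```

```bash
python3 -m creep '[[0,0.18,0.99,0,0],[0,0.18,0.99,0,0],[0,0.18,0.99,0,0],[0,0.18,0.99,0,0],[0,0.18,0.99,0,0],[0,0.18,0.99,0,0],[0,0.18,0.99,0,0],[0,0.18,0.99,0,0],[0,0.18,0.99,0,0],[0,0.18,0.99,0,0],[0,0.18,0.99,0,0],[0,0.18,0.99,0,0]]' >/dev/null
python3 -m creep '[[0,0.18,0.99,0,0],[0,0.18,0.99,0,0],[0,0.18,0.99,0,0],[0,0.18,0.99,0,0],[0,0.18,0.99,0,0],[0,0.18,0.99,0,0],[0,0.18,0.99,0,0],[0,0.18,0.99,0,0],[0,0.18,0.99,0,0],[0,0.18,0.99,0,0],[0,0.18,0.99,0,0],[0,0.18,0.99,0,0]]' >/dev/null
python3 -m creep '[[0,0.18,0.99,0,0.6],[0,0,0,0,0.65],[0,0,0,0,0],[0,0,0,0,0]]' >/dev/null
python3 go.py .5515 .294 -.008 65.7
```

```text
t 38.45 tcp [0.5469 0.2887 0.1252] finger 65.8 tilt 1.99 q6 0.91 gap 0.996 ff 0.0
units now [0.04 0.12 5.33] roll units 0.02 (other way -22.48 ) units after roll [0.04 0.12 5.33]
q [ 4.860e-01  2.810e-01 -1.700e-02  1.238e+00 -1.000e-03  9.080e-01] toolz [ 0.031  0.016 -0.999]
```

```bash
python3 -m creep '[[0,0.04,0.12,1,0],[0,0,0,1,0],[0,0,0,1,0],[0,0,0,0,0]]' >/dev/null
python3 go.py .5515 .294 -.008 65.7
python3 - <<'E'
from h import *
im=save("side","s6.png"); cv2.imwrite("pics/s6c.png",cv2.resize(im[190:350,150:330,::-1],None,fx=3.3,fy=3.3))
E
```

```text
t 38.85 tcp [0.5479 0.2915 0.0474] finger 65.8 tilt 1.71 q6 0.91 gap 1.002 ff 0.0
units now [-0.05  0.1   2.22] roll units 0.01 (other way -22.49 ) units after roll [-0.05  0.1   2.22]
q [ 4.890e-01  3.190e-01 -1.390e-01  1.083e+00 -1.000e-03  9.130e-01] toolz [ 0.027  0.013 -1.   ]
```

View pics/s6c.png

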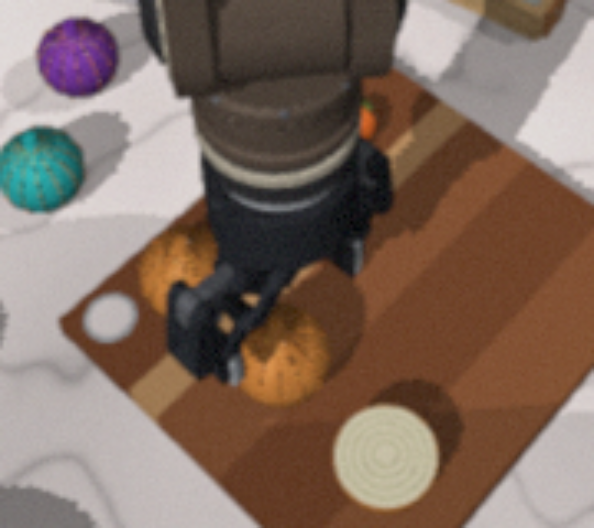

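Run:
```python
from h import *
e=env.get_state()["eef_pos"]; a=np.array([.41,.912,0])
f=lambda P:np.round((proj("side",P)-[150,190])*3.3)
for o in(.0425,-.0425): print("tips now",f(e+a*o+[0,0,.042]),"at grasp",f(np.array([.5515,.294,.03])+a*o))
print("onion",f([.5515,.294,.046]),f([.5515,.294,.085]))
```

```text
tips now [226. 369.] at grasp [230. 416.]
tips now [333. 269.] at grasp [330. 320.]
onion [280. 355.] [276. 325.]
```

The fingertips match the prediction, so the fingers straddle onion 1 across the row. Descending and gripping.

```bash
python3 -m creep '[[0,-0.05,0.1,1,0],[0,0,0,1,0],[0,0,0,0.25,0],[0,0,0,0,0],[0,0,0,0,0]]'|grep -E "eef|force:"
python3 -m creep '[[1,0,0,0,0],[1,0,0,0,0],[1,0,0,0,0],[1,0,0,0,0],[1,0,0,0,0]]' 30|grep -E "eef|force|gap"
python3 -m creep '[[1,0,0,-0.5,0],[1,0,0,-1,0],[1,0,0,-1,0],[1,0,0,-1,0],[1,0,0,-1,0],[1,0,0,0,0]]'|grep -E "eef|force|gap"
python3 go.py .506 -.1375 .02 75.5
```

```text
eef_pos: [0.5552, 0.2965, -0.0029]
force: [0.1, -0.8, -0.3]
finger_force: 0.0
eef_pos: [0.5551, 0.2966, -0.0029]
force: [-0.7, -1.1, 4.9]
finger_gap: 0.683
finger_force: 31.5
eef_pos: [0.5525, 0.2954, 0.1127]
force: [0.3, 1.6, -1.0]
finger_gap: 0.687
finger_force: 32.6
t 40.5 tcp [0.5525 0.2954 0.1127] finger 65.7 tilt 2.51 q6 0.92 gap 0.687 ff 32.6
units now [ -5.33 -16.67   3.29] roll units -1.22 (other way 21.28 ) units after roll [ -2.43 -17.33   3.29]
q [ 4.910e-01  2.910e-01 -3.100e-02  1.205e+00 -1.000e-03  9.150e-01] toolz [ 0.039  0.02  -0.999]
```

```bash
python3 -m creep '[[1,-0.31,-0.98,0,0],[1,-0.31,-0.98,0,0],[1,-0.31,-0.98,0,0],[1,-0.31,-0.98,0,0],[1,-0.31,-0.98,0,0],[1,-0.31,-0.98,0,0],[1,-0.31,-0.98,0,0],[1,-0.31,-0.98,0,0],[1,-0.31,-0.98,0,0],[1,-0.31,-0.98,0,0],[1,-0.31,-0.98,0,0],[1,-0.31,-0.98,0,0]]' >/dev/null
python3 -m creep '[[1,-0.31,-0.98,0,0],[1,-0.31,-0.98,0,0],[1,-0.31,-0.98,0,0],[1,-0.31,-0.98,0,0],[1,-0.31,-0.98,0,0],[1,0,0,0,-0.6],[1,0,0,0,-0.6],[1,0,0,0,0],[1,0,0,0,0]]' >/dev/null
python3 go.py .506 -.1375 .02 75.5
python3 - <<'E'
from m import *
im=save("top","t7.png"); cv2.imwrite("pics/t7c.png",cv2.resize(im[160:300,260:420,::-1],None,fx=3.5,fy=3.5))
E
```

```text
t 42.6 tcp [ 0.4992 -0.1393  0.0984] finger 75.2 tilt 2.07 q6 -0.03 gap 0.682 ff 32.7
units now [-0.16  0.06  3.14] roll units -0.03 (other way 22.47 ) units after roll [-0.16  0.06  3.14]
q [-0.288  0.111 -0.285  1.149  0.025 -0.029] toolz [ 0.032  0.017 -0.999]
```

View pics/t7c.png

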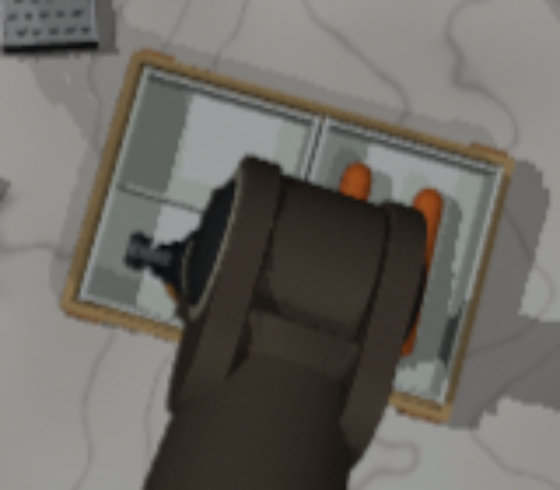

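Both carrots lie side by side in the open bin, and the gripper is over the near cell of the divided bin. Lowering.

```bash
python3 -m creep '[[1,-0.14,0.06,1,0],[1,0,0,1,0],[1,0,0,1,0],[1,0,0,0.6,0],[1,0,0,0,0],[1,0,0,0,0]]' |grep -E "eef|force:"
python3 -m creep '[[1,0,0,0.2,0],[1,0,0,0,0]]'|grep -E "eef|force:"
python3 -m creep '[[1,0,0,0.12,0],[1,0,0,0,0]]'|grep -E "eef|force:"
```

```text
eef_pos: [0.5062, -0.1372, 0.0093]
force: [0.2, 0.2, -1.2]
finger_force: 32.8
eef_pos: [0.5068, -0.1374, 0.0045]
force: [0.4, -0.3, -1.5]
finger_force: 32.7
eef_pos: [0.5065, -0.1373, 0.0011]
force: [0.2, -0.4, -1.3]
finger_force: 32.8
```

```bash
python3 -m creep '[[1,0,0,0.12,0],[1,0,0,0,0]]'|grep -E "eef|force:"
python3 -m creep '[[1,0,0,0.1,0],[1,0,0,0,0]]'|grep -E "eef|force:"
```

```text
eef_pos: [0.5064, -0.1372, -0.0022]
force: [0.4, 0.2, -1.8]
finger_force: 32.8
eef_pos: [0.5064, -0.1371, -0.0048]
force: [-0.2, -1.0, -0.9]
finger_force: 32.8
```

```bash
python3 -m creep '[[1,0,0,0.12,0],[1,0,0,0,0]]'|grep -E "eef|force:"
python3 -m creep '[[1,0,0,0.08,0],[1,0,0,0,0]]'|grep -E "eef|force:"
```

```text
eef_pos: [0.5065, -0.137, -0.0079]
force: [-0.0, -0.3, -1.6]
finger_force: 32.8
eef_pos: [0.5067, -0.137, -0.0097]
force: [-0.0, 0.6, -1.5]
finger_force: 32.8
```

```bash
python3 -m creep '[[1,0,0,0.08,0],[1,0,0,0,0]]'|grep -E "eef|force:"
python3 -m creep '[[1,0,0,0.05,0],[1,0,0,0,0]]'|grep -E "eef|force:"
```

```text
eef_pos: [0.5072, -0.1372, -0.0099]
force: [-5.0, 1.4, 10.9]
finger_force: 33.6
eef_pos: [0.5075, -0.1373, -0.01]
force: [-8.8, 1.9, 19.6]
finger_force: 34.2
```

```bash
python3 -m creep '[[1,0,0,-0.08,0],[0.15,0,0,0,0],[0.05,0,0,0,0],[0,0,0,0,0],[0,0,0,0,0],[0,0,0,-0.5,0],[0,0,0,-1,0],[0,0,0,-1,0],[0,0,0,-1,0],[0,0,0,-1,0],[0,0,0,-1,0],[0,0,0,0,0]]'|grep -E "eef|force:|gap"
python3 go.py .628 .262 -.008 75.5
```

```text
eef_pos: [0.5044, -0.14, 0.1314]
force: [-0.0, 0.2, 0.6]
finger_gap: 0.998
finger_force: 0.0
t 46.05 tcp [ 0.5044 -0.14    0.1314] finger 75.3 tilt 2.4 q6 -0.03 gap 0.998 ff 0.0
units now [-0.51 16.67  6.  ] roll units -0.02 (other way 22.48 ) units after roll [-0.56 16.67  6.  ]
q [-0.286  0.103 -0.222  1.213  0.025 -0.03 ] toolz [ 0.039  0.015 -0.999]
```

```bash
python3 -m creep '[[0,-0.03,0.98,0,0],[0,-0.03,0.98,0,0],[0,-0.03,0.98,0,0],[0,-0.03,0.98,0,0],[0,-0.03,0.98,0,0],[0,-0.03,0.98,0,0],[0,-0.03,0.98,0,0],[0,-0.03,0.98,0,0],[0,-0.03,0.98,0,0],[0,-0.03,0.98,0,0],[0,-0.03,0.98,0,0],[0,-0.03,0.98,0,0]]' >/dev/null
python3 -m creep '[[0,-0.03,0.98,0,0],[0,-0.03,0.98,0,0],[0,-0.03,0.98,0,0],[0,-0.03,0.98,0,0],[0,-0.03,0.98,0,0],[0,0,0,1,0],[0,0,0,1,0],[0,0,0,1,0],[0,0,0,0,0],[0,0,0,0,0]]' >/dev/null
python3 go.py .628 .262 -.008 75.5
python3 - <<'E'
from h import *
im=save("side","s8.png"); cv2.imwrite("pics/s8c.png",cv2.resize(im[60:350,130:410,::-1],None,fx=2,fy=2))
e=env.get_state()["eef_pos"]; a=np.array([.25,.968,0])
f=lambda P:np.round((proj("side",P)-[130,60])*2)
for o in(.0425,-.0425): print("tips now",f(e+a*o+[0,0,.042]),"at grasp",f(np.array([.628,.262,.03])+a*o))
E
```

```text
t 48.25 tcp [0.6221 0.2613 0.0622] finger 75.3 tilt 2.02 q6 0.65 gap 1.005 ff 0.0
units now [-0.15  0.02  2.81] roll units -0.02 (other way 22.48 ) units after roll [-0.15  0.02  2.81]
q [0.396 0.407 0.019 1.148 0.003 0.653] toolz [ 0.031  0.016 -0.999]
tips now [122. 429.] at grasp [128. 464.]
tips now [177. 366.] at grasp [179. 404.]
```

View pics/s8c.png

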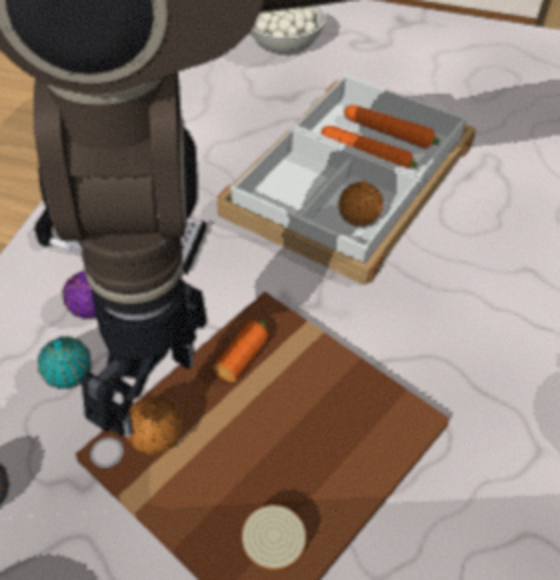

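Run:
```python
from h import *
a=ray("top",(173.3,179.5),.03);b=ray("side",(183.5,286),.03);print(a,b)
for g in(a,b):
  v=(g-np.array([.628,.262,.03]))[:2]*1000
  for f in(65.7,75.5,85,95,105):
    u=np.array([np.cos(np.radians(f)),np.sin(np.radians(f))]);print(f,"along finger",(v@u).round(1),"across",(v@[u[1],-u[0]]).round(1))
```

```text
[0.66720302 0.29003872 0.03      ] [0.66555244 0.29782203 0.03      ]
65.7 along finger 41.7 across 24.2
75.5 along finger 37.0 across 30.9
85 along finger 31.3 across 36.6
95 along finger 24.5 across 41.5
105 along finger 16.9 across 45.1
65.7 along finger 48.1 across 19.5
75.5 along finger 44.1 across 27.4
85 along finger 39.0 across 34.3
95 along finger 32.4 across 40.5
105 along finger 24.9 across 45.5
```

The onion is in its cell and the carrots lie flat. The white bulb is close to the near finger, so I'll turn to 88° for more clearance, then grip.

```bash
python3 -m creep '[[0,-0.15,0.02,0,-0.8],[0,0,0,0,-0.77],[0,0,0,0,0]]' >/dev/null
python3 go.py .628 .262 -.004 88
python3 -m creep '[[0,0,0,1,0],[0,0,0,1,0],[0,0,0,0.6,0],[0,0,0,0.1,0],[0,0,0,0,0],[0,0,0,0,0]]'|grep -E "eef|force:"
python3 go.py .628 .262 -.004 88
```

```text
t 48.6 tcp [0.6274 0.2613 0.0646] finger 87.9 tilt 2.28 q6 0.43 gap 1.003 ff 0.0
units now [ 0.07 -0.02  2.74] roll units -0.01 (other way 22.49 ) units after roll [ 0.07 -0.02  2.74]
q [0.393 0.411 0.031 1.151 0.003 0.43 ] toolz [ 0.036  0.018 -0.999]
eef_pos: [0.6294, 0.2625, -0.0036]
force: [0.4, -0.0, 0.5]
finger_force: 0.0
t 49.2 tcp [ 0.6294  0.2625 -0.0036] finger 87.9 tilt 2.22 q6 0.43 gap 1.001 ff 0.0
units now [ 0.06 -0.02  0.01] roll units -0.02 (other way 22.48 ) units after roll [ 0.06 -0.02  0.01]
q [ 0.394  0.451 -0.063  1.018  0.003  0.431] toolz [ 0.035  0.017 -0.999]
```

```bash
python3 -m creep '[[1,0,0,0,0],[1,0,0,0,0],[1,0,0,0,0],[1,0,0,0,0],[1,0,0,0,0]]' 30|grep -E "eef|force|gap"
python3 -m creep '[[1,0,0,-0.5,0],[1,0,0,-1,0],[1,0,0,-1,0],[1,0,0,-1,0],[1,0,0,-1,0],[1,0,0,-0.5,0],[1,0,0,0,0]]'|grep -E "eef|force|gap"
python3 go.py .604 -.163 .02 75.5
```

```text
eef_pos: [0.6293, 0.2625, -0.0036]
force: [-1.8, -0.3, 6.3]
finger_gap: 0.684
finger_force: 32.4
eef_pos: [0.6255, 0.2604, 0.1223]
force: [1.0, 0.1, -1.3]
finger_gap: 0.685
finger_force: 32.8
t 50.4 tcp [0.6255 0.2604 0.1223] finger 87.9 tilt 2.31 q6 0.43 gap 0.685 ff 32.8
units now [  0.37 -17.03   3.75] roll units 1.55 (other way -20.95 ) units after roll [ -3.29 -16.72   3.75]
q [0.393 0.39  0.127 1.268 0.003 0.431] toolz [ 0.036  0.018 -0.999]
```

```bash
python3 -m creep '[[1,0.02,-1,0,0],[1,0.02,-1,0,0],[1,0.02,-1,0,0],[1,0.02,-1,0,0],[1,0.02,-1,0,0],[1,0.02,-1,0,0],[1,0.02,-1,0,0],[1,0.02,-1,0,0],[1,0.02,-1,0,0],[1,0.02,-1,0,0],[1,0.02,-1,0,0],[1,0.02,-1,0,0]]' >/dev/null
python3 -m creep '[[1,0.02,-1,0,0],[1,0.02,-1,0,0],[1,0.02,-1,0,0],[1,0.02,-1,0,0],[1,0.02,-1,0,0],[1,0,0,0,0.8],[1,0,0,0,0.75],[1,0,0,0,0],[1,0,0,0,0]]' >/dev/null
python3 go.py .604 -.163 .005 75.5
```

```text
t 52.5 tcp [ 0.5997 -0.1641  0.1108] finger 75.6 tilt 2.02 q6 -0.03 gap 0.685 ff 32.8
units now [-0.05 -0.02  4.24] roll units 0.02 (other way -22.48 ) units after roll [-0.05 -0.02  4.24]
q [-0.28   0.299 -0.024  1.223  0.025 -0.029] toolz [ 0.031  0.017 -0.999]
```

```bash
python3 -m creep '[[1,-0.05,-0.02,1,0],[1,0,0,1,0],[1,0,0,1,0],[1,0,0,1,0],[1,0,0,0.2,0],[1,0,0,0,0],[1,0,0,0,0]]' |grep -E "eef|force:"
python3 -m creep '[[1,0,0,0.16,0],[1,0,0,0,0]]'|grep -E "eef|force:"
python3 -m creep '[[1,0,0,0.12,0],[1,0,0,0,0]]'|grep -E "eef|force:"
```

```text
eef_pos: [0.6056, -0.1634, 0.0083]
force: [0.4, -0.1, -1.4]
finger_force: 32.9
eef_pos: [0.6055, -0.1634, 0.0038]
force: [-0.4, 0.3, -1.6]
finger_force: 32.9
eef_pos: [0.605, -0.1632, 0.0]
force: [-0.5, -0.1, -1.9]
finger_force: 32.9
```

```bash
python3 -m creep '[[1,0,0,0.16,0],[1,0,0,0,0]]'|grep -E "eef|force:"
python3 -m creep '[[1,0,0,0.12,0],[1,0,0,0,0]]'|grep -E "eef|force:"
python3 -m creep '[[1,0,0,0.08,0],[1,0,0,0,0]]'|grep -E "eef|force:"
```

```text
eef_pos: [0.6048, -0.1631, -0.0045]
force: [-0.5, -0.0, -1.7]
finger_force: 32.9
eef_pos: [0.605, -0.163, -0.0074]
force: [0.2, -0.3, -1.7]
finger_force: 32.9
eef_pos: [0.6052, -0.163, -0.0092]
force: [-0.0, -0.8, -1.5]
finger_force: 32.9
```

```bash
python3 -m creep '[[1,0,0,0.06,0],[1,0,0,0,0]]'|grep -E "eef|force:"
python3 -m creep '[[1,0,0,0.06,0],[1,0,0,0,0]]'|grep -E "eef|force:"
```

```text
eef_pos: [0.6054, -0.1631, -0.0104]
force: [0.5, -0.5, -1.4]
finger_force: 32.9
eef_pos: [0.6057, -0.1631, -0.0106]
force: [-3.5, 0.8, 7.1]
finger_force: 33.5
```

Contact. Releasing, then lifting and backing off to look.

```bash
python3 -m creep '[[1,0,0,-0.03,0],[0.15,0,0,0,0],[0.05,0,0,0,0],[0,0,0,0,0],[0,0,0,0,0],[0,0,0,-0.5,0],[0,0,0,-1,0],[0,0,0,-1,0],[0,0,0,-1,0],[0,0,0,-1,0],[0,0,0,-1,0],[0,0,0,0,0]]'|grep -E "eef|force:|gap"
python3 -m creep '[[0,-1,0.5,0,0],[0,-1,0.5,0,0],[0,-1,0.5,0,0],[0,-1,0.5,0,0],[0,-1,0.5,0,0],[0,-1,0.5,0,0],[0,-1,0.5,0,0],[0,-1,0.5,0,0],[0,-1,0.5,0,0],[0,0,0,0,0],[0,0,0,0,0],[0,0,0,0,0]]'|grep eef
python3 - <<'E'
from m import *
im=save("side","s9.png"); cv2.imwrite("pics/s9c.png",cv2.resize(im[:,100:,::-1],None,fx=1.5,fy=1.5))
for n in("top","side"):
    env.grab_frame(n)
    for t,z in(("onion_a",.04),("carrot_a",.025),("onion_half",.045),("carrot_stub",.033),("grater",.01)):
        for d in env.silhouettes(n,t):
            if d["p"]>.3:
                r=rect(n,d["mask"],z)
                print(n,t,round(d["p"],2),r)
u=np.array([.968,-.25]);w=np.array([.25,.968]);print(u,w)
E
```

```text
eef_pos: [0.603, -0.166, 0.1315]
force: [1.3, -0.6, -0.3]
finger_gap: 1.001
finger_force: 0.0
eef_pos: [0.846, -0.1132, 0.1355]
top onion_a 0.82 [760.7 211.3  55.7  52.4  46.7]
top onion_a 0.73 [782.3 113.4  55.7  52.7  46.4]
top onion_a 0.73 [771.1 371.9  63.2  55.7   3.6]
top carrot_a 0.76 [ 525.2 -272.4  154.6   32.7  166.2]
top carrot_a 0.73 [ 505.9 -335.7  154.2   31.7  166.7]
top onion_half 0.73 [472.4 333.3  57.1  56.8  93.2]
top carrot_stub 0.67 [575.3 132.   80.2  35.6  74. ]
top grater 0.83 [807.9  -7.4 223.4  89.2   3.5]
side onion_a 0.96 [758.7 218.3  70.7  55.8 120.3]
side onion_a 0.91 [ 601.8 -162.8  100.8   61.9  108.1]
side onion_a 0.76 [766.5 375.7  68.3  58.1 141.2]
side onion_a 0.71 [778.  122.5  73.7  57.4 119. ]
side onion_a 0.62 [ 503.6 -141.5   83.7   56.9  104.7]
side carrot_a 0.73 [ 504.9 -338.4  156.6   48.   168. ]
side carrot_a 0.55 [ 525.4 -280.5  153.5   36.8  169.2]
side onion_half 0.62 [473.2 331.3  59.3  58.9 152.7]
side carrot_stub 0.79 [576.6 130.9  87.6  33.3  76.1]
side grater 0.96 [808.9 -10.3 236.4 103.3   4.4]
[ 0.968 -0.25 ] [0.25  0.968]
```

View pics/s9c.png

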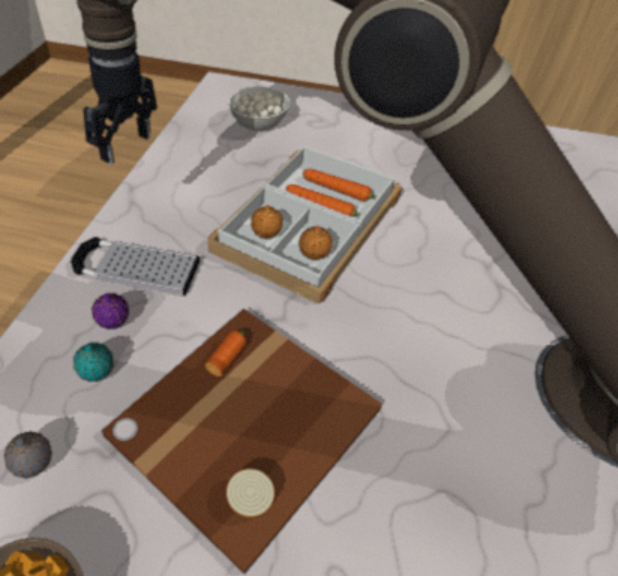

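The picture shows both onions upright, one per cell, both carrots flat and parallel in the open bin, and the stub, half onion and grater where they started. The arm touches nothing, so I'm handing in.

```bash
python3 -c "
from station import env
print(env.get_state()['time'],env.finish_job())"
```

```text
the job is handed in; nothing more can be done
57.65 None
```

The job is handed in at 57.65 s: both whole carrots lie flat side by side in the open bin, one whole onion stands upright in each cell of the divided bin, and the cut carrot, half onion and grater measured within a few millimetres of their starting places; no verdict was returned at hand-in.

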